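# Scoop dowel pieces from a parts tote into the delivery box

### The arm

A 7-joint arm with a two-finger parallel gripper is mounted at the origin on the work surface; the furniture and walls round the work are solid. World frame = base frame: x ahead of the robot, y to its left, z up, the work surface at z = 0. Lengths are in m, angles in degrees, forces in N, time in s.
With the tool pointing down it reaches from about 0.425 to 0.875 m from the base axis. Payload 4.7 kg.
Tool frame: the origin (TCP) lies midway between the tips of the shut fingers; the grasp point (between the pads) lies 19 mm behind it; z points along the fingers, y is the line along which they close (so a half turn about z gives the same grasp; the last joint's range is limited). The gripper opens to 87 mm and grips with 3 to 60 N. Pads are 19 mm wide; open, the fingers measure 117 mm over their backs; the gripper's body (75 mm by 190 mm) begins 51 mm behind the grasp point.
Start: joints at [-65.942, 18.392, -4.016, 83.108, 1.295, 78.541, -3.26], TCP at [0.257, 0.597, 0.19] pointing down, gripper open.
Joint ranges: [-163.93, 163.93], [-17.29, 119.83], [-79.2, 71.16], [3.27, 140.29], [-89.18, 269.18], [5.43, 117.66], [-154.24, 154.24]. Speed limits (degrees/s): [147.25, 147.25, 180, 180, 180, 180, 180].

### API

Orientations are given as [roll, pitch, yaw] about the fixed x, y, z axes, in that order (R = Rz(yaw) Ry(pitch) Rx(roll)).
In Python, from cell import env, viewer, boxes_of, masks_of gives the robot as it stands. The module is installed in compiled form; this text tells all that it offers.
- The arm moves only by the tool apply_moves, never from a script. Its argument "moves" is a list of rows, each a list of 7 numbers: the shift along the tool's x, y, z scaled (see below), then the turn, a rotation vector about the tool's x, y, z scaled (see below), then the opening, from 0 (shut) to 1 (fully open). A call has 1 to 20 rows; each row is the pose to reach, as a shift and turn from the pose commanded when the call began, along the tool's axes at that moment; what a row does not reach only later rows make up. The controller multiplies each number of a shift by 0.2 m and each number of a turn by 1.5 rad. A row lasts 1/10 s, in which the tool goes at most 50 mm and 8.59 degrees, less where a joint would pass 70% of its speed; a pose out of reach is approached as far as the arm can. A call with a number of a shift or a turn outside -1 to 1 is refused whole. A call with a gripper value outside its range is refused whole. The fingers move at their own pace and stop on an object; "grip_force" is the grip in N (left out, the last holds). Time passes only in rows, so rows that repeat a pose let the fingers close. It gives the time, the measured TCP pose, the force, the opening and the grip force at its end, in the units of the state.
- env.get_obs(): the state, without advancing time (a new reading comes with each control period).
- viewer.read_camera(name): name is "scene" or "side" or "wrist"; returns the picture (400x640x3 uint8, red, green, blue); there is no depth.
- viewer.get_calibration(name): a dict with "fov_y" (degrees; the focal length in pixels is half the picture's height over the tangent of half this angle, whatever the lens; pixels are square), "cx", "cy" (the principal point, pixels), "position" and "orientation" of the camera in the world. Camera axes: x right, y up, looking along -z (the intrinsics and any distortion apply to the point x, -y, -z); pixel columns grow to the right and rows downward; lengths in m; the calibration is good to about 2 mm. A picture is of the moment at which its call begins: read the wrist's pose just before it. get_calibration takes no time and is no camera call; for the wrist camera it gives the pose at the moment of the call.
- env.sign_off(): hands the job in; it is judged then, once.
Trained networks look in the newest picture that a camera, given by its name, has taken for a name from the list of things; names that differ only in an ending like _2 or _b are one class to them, and where a whole thing is asked for, a point or a joint stands for the part that bears it (a point fixed in the world has none). Each returns a list of dicts, best first, with "conf" (0 to 1); they miss things now and then, are a little off and sometimes report something else, mostly with a low value. They report only what shows in the picture. A call takes as long as a camera call. They do not tell look-alikes from the thing itself.
- boxes_of(camera, target): "location" ([column, row] in pixels, amid what is visible of it).
- masks_of(camera, target): "pixels" (400x640 bool, what is visible of it) and "location" ([column, row] in pixels, amid what is visible of it).
The state is a dict: "time_s": time; "qpos": joint angles; "joint_velocities": joint speeds; "effort": joint torques, N m; "tool_pos": TCP position; "tool_rot": TCP orientation; "force": force on the tool from outside, world axes, zero at the start; "wrist_torque": the same for the moment, N m; "grip_width": finger opening in m; "grasp_force": force on a finger pad.
Only numpy, scipy, OpenCV 4.12 (cv2) and the standard library are available. Lean on these libraries where they do the work, as an engineer would, in place of code of your own. Each camera call takes 0.05 s, during which the arm holds its last target. There are 200 camera calls.

### The job

Take the hand scoop by its upright handle and push it along the floor of the tote into the far corner where the three round dowel pieces lie, so that the walls of the corner drive all three into the scoop; the gripper itself must not touch them. Lift them out together and tip them into the plywood box. Then stand the empty scoop flat on the floor of the tote again; the square wooden block stays in the tote.

Things in the scene. Friction and masses are not known exactly. Their poses are not given: they have to be found in the camera images.
- tote: Fixed grey open parts tote. Inside 310 mm (its x) by 240 mm (its y), floor 5 mm thick, walls 6 mm, rim 50 mm above the work surface. Origin: centre of its underside; x points along its long side, away from the robot, to the far end wall (inner face at x = +155 mm); inner side faces at y = +-120 mm. Turned up to 0.25 rad; it may stand right or left of the plywood box.
- box: Fixed plywood delivery box, open at the top, outside 210 mm (x) by 220 mm (y), 60 mm high, walls and floor 9 mm thick. Origin: centre of its underside.
- scoop: Loose aluminium hand scoop, 0.25 kg, standing on the tote floor near its near end. Origin: underside, straight below the upright handle; x to the open mouth, z up. Floor sheet 2 mm thick from x = -12 mm to the straight lip at x = 125 mm; 130 mm wide outside, 124 inside; side walls 40 mm high (24 near the lip), back wall 45 high. Its mouth points within 0.1 rad of the tote's x.
- scoop_grip (a point): Middle of the scoop's upright black handle, 100 mm above the scoop's underside; axes as the scoop's. The handle is a bar 20 mm (x) by 26 mm (y), its grip from 65 to 133 mm above the underside; it can be pinched from above either way.
- scoop_lip (a point): Middle of the scoop's lip edge, on the underside; 125 mm ahead of the handle.
- dowel_a: Loose round wooden dowel piece, 28 mm diameter, 70 mm long, 35 g, waxed (slippery) and rolling easily, lying on the tote floor crosswise in the left or right far corner half, 14 mm above the floor. Origin at its middle, y along its axis.
- dowel_b: Dowel piece like dowel_a, lying about 36 mm beyond it.
- dowel_c: Dowel piece like dowel_a, lying about 36 mm nearer than it.
- block: Loose square sawn wooden block, 55 x 60 x 48 mm high, standing in the tote beside the dowels, in the other far corner half. Origin: centre of its underside.
Things that resemble listed ones, but are neither listed nor needed, are in the scene too. Leave any pink look-alike of the dowel_c alone.

How it is judged (in metres and radians):
On the way, in this order (a step that is already met when the one before it is completed fails the run):
1. the scoop is driven into a far corner of the tote with all three dowel pieces in it (x of dowel_a in the frame of scoop between 0 and 0.125 m and y of dowel_a in the frame of scoop between -0.065 and 0.065 m and z of dowel_a in the frame of scoop between 0.003 and 0.06 m and x of dowel_b in the frame of scoop between 0 and 0.125 m and y of dowel_b in the frame of scoop between -0.065 and 0.065 m and z of dowel_b in the frame of scoop between 0.003 and 0.06 m and x of dowel_c in the frame of scoop between 0 and 0.125 m and y of dowel_c in the frame of scoop between -0.065 and 0.065 m and z of dowel_c in the frame of scoop between 0.003 and 0.06 m and x of scoop_lip in the frame of tote above 0.125 m and (y of scoop_lip in the frame of tote above 0.02 m or y of scoop_lip in the frame of tote below -0.02 m)), for 0.1 s.
2. the scoop is lifted clear of the tote with all three pieces in it (x of dowel_a in the frame of scoop between 0 and 0.125 m and y of dowel_a in the frame of scoop between -0.065 and 0.065 m and z of dowel_a in the frame of scoop between 0.003 and 0.06 m and x of dowel_b in the frame of scoop between 0 and 0.125 m and y of dowel_b in the frame of scoop between -0.065 and 0.065 m and z of dowel_b in the frame of scoop between 0.003 and 0.06 m and x of dowel_c in the frame of scoop between 0 and 0.125 m and y of dowel_c in the frame of scoop between -0.065 and 0.065 m and z of dowel_c in the frame of scoop between 0.003 and 0.06 m and height (world z) of scoop above 0.06 m), for 0.2 s.
3. all three pieces lie in the plywood box (x of dowel_a in the frame of box between -0.096 and 0.096 m and y of dowel_a in the frame of box between -0.101 and 0.101 m and z of dowel_a in the frame of box between 0.015 and 0.06 m and x of dowel_b in the frame of box between -0.096 and 0.096 m and y of dowel_b in the frame of box between -0.101 and 0.101 m and z of dowel_b in the frame of box between 0.015 and 0.06 m and x of dowel_c in the frame of box between -0.096 and 0.096 m and y of dowel_c in the frame of box between -0.101 and 0.101 m and z of dowel_c in the frame of box between 0.015 and 0.06 m), for 0.2 s.
At the end, for the whole second after the job is handed in: All three dowel pieces lie in the plywood box; the scoop stands flat (tilt under 0.1 rad) on the tote floor, released; the square block is still inside the tote; everything is at rest (under 0.03 m/s) (all of step 3 and linear speed of each of dowel_a, dowel_b, dowel_c, scoop, block below 0.03 m/s and x of block in the frame of tote between -0.155 and 0.155 m and y of block in the frame of tote between -0.12 and 0.12 m and z of block in the frame of tote between -0.01 and 0.03 m and x of scoop in the frame of tote between -0.155 and 0.155 m and y of scoop in the frame of tote between -0.12 and 0.12 m and z of scoop in the frame of tote between -0.01 and 0.015 m and angle between scoop's own z axis and vertical below 0.1 rad); the robot touches nothing.
It fails at once if the gripper's fingers or the arm touch a dowel piece (over 1 N) (contact force between any of the fingers, the arm and dowel_a above 1 N or contact force between any of the fingers, the arm and dowel_b above 1 N or contact force between any of the fingers, the arm and dowel_c above 1 N).
It also fails if it takes over 50 s, if anything falls off the work surface, if the arm or the gripper's body presses on something with over 40 N, if the wrist force passes 120 N, or if a joint passes its speed limit or range.

## Working session

There is one attempt and no reset: what is moved stays moved. The work goes in short steps, Python scripts to look and compute and a tool call to move; the robot and the scene stay as the last step left them, time stands still between calls to the robot, and variables do not carry over. Pictures are saved under pics/ and viewed, at most 10 in all, crops included, and the job is handed in when it is done.

Besides the shell and the picture viewer there is one more tool, called after "Call:" by a JSON object that holds its "api" and its "payload". apply_moves: Moves the arm, as the interface text tells. Shifts and turns lie within -1 to 1; 1 stands for 0.2 m of shift or 1.5 rad of turn. Its arguments: {"type":"object","properties":{"moves":{"type":"array","items":{"type":"array","items":{"type":"number","minimum":-1,"maximum":1}}},"grip_force":{"type":"number"}},"required":["moves"]}

```bash
mkdir -p pics; python3 - <<'E'
from cell import env, viewer, boxes_of, masks_of
import cv2
o=env.get_obs(); print(o)
for c in ["scene","side"]:
    im=viewer.read_camera(c); cv2.imwrite(f"pics/{c}0.png",im[:,:,::-1]); print(c,viewer.get_calibration(c))
    for t in ["tote","box","scoop","dowel_a","block","scoop_grip"]:
        print(t,[(round(d["conf"],2),[round(float(v)) for v in d["location"]]) for d in boxes_of(c,t)][:6])
print(viewer.get_calibration("wrist"))
E
```

```text
{'time_s': 0.0, 'qpos': array([-65.94025939,  18.44059056,  -4.01444273,  83.17595115,
         1.29549156,  78.5403527 ,  -3.26140247]), 'joint_velocities': array([ 0.00881074, -0.04677205,  0.03669118,  0.03525732, -0.02252233,
       -0.02411267, -0.0483754 ]), 'effort': array([-5.08877019e-04, -4.91285527e+01, -4.04332392e-01, -3.12533212e+01,
       -6.39488082e-02,  4.37767943e-02,  1.79904182e-04]), 'tool_pos': array([0.25642118, 0.59660566, 0.18933489]), 'tool_rot': array([-1.79888373e+02,  6.59973297e-03,  1.56747701e+02]), 'force': array([-1.06333053,  0.54313386,  0.12311849]), 'wrist_torque': array([ 0.01573764, -0.00918637,  0.00789244]), 'grasp_force': 0.0, 'grip_width': 0.08695689569011215}
scene {'fov_y': 55.77448279484379, 'cx': 320.91505603022097, 'cy': 195.7512809468822, 'position': array([ 0.18989172, -0.86370926,  0.65174568]), 'orientation': array([ 54.69723271,   1.01167299, -24.883458  ])}
tote [(0.98, [362, 245])]
box [(0.91, [306, 177])]
scoop [(0.7, [332, 259])]
dowel_a [(0.81, [373, 219]), (0.8, [384, 215]), (0.68, [331, 260]), (0.5, [359, 225]), (0.47, [259, 211])]
block [(0.61, [401, 247])]
scoop_grip [(0.96, [331, 258])]
side {'fov_y': 44.99510301083751, 'cx': 320.0982740150596, 'cy': 191.90341068041283, 'position': array([0.39284863, 0.72984262, 0.89133068]), 'orientation': array([ 4.71430329e+01, -1.06423986e-01, -1.72147334e+02])}
tote [(0.66, [304, 176]), (0.2, [341, 169])]
box [(0.72, [292, 266])]
scoop [(0.91, [345, 172]), (0.68, [284, 185])]
dowel_a [(0.75, [298, 185]), (0.64, [342, 168]), (0.61, [269, 185]), (0.57, [372, 246]), (0.54, [284, 187])]
block [(0.97, [288, 153])]
scoop_grip [(0.65, [344, 172])]
{'fov_y': 64.38118358791122, 'cx': 320.08827339676884, 'cy': 200.74358111649482, 'position': array([0.19601874, 0.6232679 , 0.38447281]), 'orientation': array([-1.43661848e+01,  4.22481203e-02,  6.67929776e+01])}
```

View pics/scene0.png

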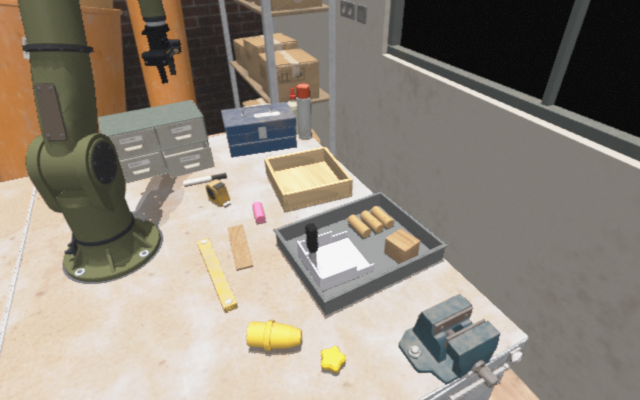

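View pics/side0.png

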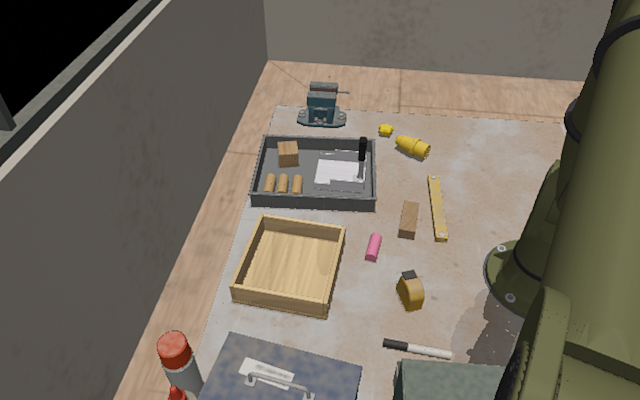

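The scene view shows the tote (centre 362,245) right of the box (306,177). The scoop handle is at (312,238), the dowels at about (359,225), (373,219) and (384,215) in the tote's left far half, and the block at (401,247). The pink look-alike lies outside the tote.

```bash
cat > h.py <<'E'
import numpy as np, cv2
from scipy.spatial.transform import Rotation as R
from scipy.optimize import minimize
from cell import env, viewer, boxes_of, masks_of
def cal(c):
    k=viewer.get_calibration(c); f=200/np.tan(np.radians(k["fov_y"])/2)
    return f,k["cx"],k["cy"],np.array(k["position"]),R.from_euler("xyz",k["orientation"],degrees=True).as_matrix()
def proj(K,P):
    f,cx,cy,p,M=K; q=(np.atleast_2d(P)-p)@M
    return np.c_[cx+f*q[:,0]/-q[:,2], cy+f*q[:,1]/q[:,2]]
def onz(K,uv,z):
    f,cx,cy,p,M=K; d=M@np.array([(uv[0]-cx)/f,-(uv[1]-cy)/f,-1]); return p+d*(z-p[2])/d[2]
def T(P,x,y,a,z=0):
    return np.asarray(P)@R.from_euler("z",a).as_matrix().T+[x,y,z]
def boxpts(lx,ly,h):
    return np.array([[sx*lx/2,sy*ly/2,z] for sx in(1,-1) for sy in(1,-1) for z in(0,h)])
def hullmask(uv):
    m=np.zeros((400,640),np.uint8); cv2.fillConvexPoly(m,cv2.convexHull((uv*16).astype(np.int32)),1,shift=4); return m>0
def fit(pts,ms,x0):  # ms: list of (K, mask)
    hm=[]
    for K,m in ms:
        n,l,s,_=cv2.connectedComponentsWithStats(m.astype(np.uint8)); m=l==1+np.argmax(s[1:,4])
        ys,xs=np.nonzero(m); hm.append((K,hullmask(np.c_[xs,ys].astype(float))))
    def cost(v):
        return sum(1-(h&g).sum()/(h|g).sum() for K,h in hm for g in [hullmask(proj(K,T(pts,*v)))])
    best=minimize(cost,x0,method="Nelder-Mead",options=dict(initial_simplex=np.array(x0)+np.array([[0,0,0],[.03,0,0],[0,.03,0],[0,0,.1]])))
    return best.x,best.fun
E
python3 - <<'E'
from h import *
Ks={c:cal(c) for c in("scene","side")}
for c in Ks: viewer.read_camera(c)
for t,p,x0 in (("tote",boxpts(.322,.252,.05),None),("box",boxpts(.21,.22,.06),None)):
    ms=[]
    for c in Ks:
        d=masks_of(c,t)
        if d: ms.append((Ks[c],d[0]["pixels"])); last=onz(Ks[c],d[0]["location"],.02); print(t,c,d[0]["conf"],last.round(3))
    print(t,fit(p,ms,[last[0],last[1],0.0]))
    for m in ms: print("  single",fit(p,[m],[last[0],last[1],0.0]))
for t,z in (("dowel_a",.019),("block",.03),("scoop_grip",.105)):
    for c in Ks:
        for d in masks_of(c,t)[:6]: print(t,c,round(d["conf"],2),d["pixels"].sum(),np.round(d["location"]),onz(Ks[c],d["location"],z).round(3))
E
```

```text
tote scene 0.7 [ 0.557 -0.28   0.02 ]
tote side 0.65 [ 0.47  -0.305  0.02 ]
tote (array([ 0.5463485, -0.2763013,  0.0799536]), np.float64(0.7516285765668963))
  single (array([ 0.54634469, -0.27650964,  0.0795529 ]), np.float64(0.010414182367437741))
  single (array([ 0.52025731, -0.36218508, -0.03062951]), np.float64(0.7061342738380149))
box scene 0.91 [0.553 0.05  0.02 ]
box side 0.94 [0.548 0.053 0.02 ]
box (array([ 0.55105065,  0.05200288, -0.07357559]), np.float64(0.03881950588715721))
  single (array([ 0.55248376,  0.05333738, -0.08633652]), np.float64(0.016758439071103637))
  single (array([ 0.55003281,  0.05174716, -0.0687036 ]), np.float64(0.013323305039217748))
dowel_a scene 0.68 263 [382. 214.] [ 0.669 -0.2    0.019]
dowel_a scene 0.64 257 [260. 211.] [ 0.376 -0.04   0.019]
dowel_a scene 0.52 277 [374. 222.] [ 0.63  -0.22   0.019]
dowel_a scene 0.5 277 [360. 224.] [ 0.593 -0.208  0.019]
dowel_a side 0.85 317 [373. 246.] [ 0.369 -0.031  0.019]
dowel_a side 0.52 150 [294. 184.] [ 0.592 -0.222  0.019]
dowel_a side 0.45 182 [284. 182.] [ 0.622 -0.225  0.019]
dowel_a side 0.45 180 [270. 184.] [ 0.66  -0.216  0.019]
block scene 0.59 898 [402. 245.] [ 0.638 -0.333  0.03 ]
block side 0.68 533 [285. 153.] [ 0.639 -0.339  0.03 ]
block side 0.65 5556 [306. 177.] [ 0.564 -0.245  0.03 ]
scoop_grip scene 0.73 3023 [329. 254.] [ 0.434 -0.355  0.105]
scoop_grip side 0.55 9035 [290. 263.] [0.54  0.114 0.105]
```

```bash
cat > mv.py <<'E'
import sys; from h import *
# usage: mv.py x y z roll pitch yaw [x y z r p y ...]  -> numbers for apply_moves (all from current pose)
def rel(o,v):
    A=R.from_euler("xyz",o["tool_rot"],degrees=True); B=R.from_euler("xyz",v[3:],degrees=True)
    return np.r_[A.inv().apply(np.array(v[:3])-o["tool_pos"])/.2,(A.inv()*B).as_rotvec()/1.5]
if __name__=="__main__":
    o=env.get_obs(); a=np.array([float(v) for v in sys.argv[1:]]).reshape(-1,6)
    for v in a: print(rel(o,v).round(3).tolist())
E
python3 mv.py .4 .4 .35 180 0 180 .55 .05 .35 180 0 180
python3 - <<'E'
from h import *
S=np.array
Ks={c:cal(c) for c in("scene","side")}
# triangulate handle top and middle
def tri(u,v):
    A=[];b=[]
    for c,p in(("scene",u),("side",v)):
        o=Ks[c][3]; d=onz(Ks[c],p,0)-o; d/=np.linalg.norm(d); P=np.eye(3)-np.outer(d,d); A.append(P); b.append(P@o)
    return np.linalg.solve(sum(A),sum(b))
print(tri((312,238),(362,149)))
E
```

```text
[-1.048, -0.623, -0.798, 0.0, 0.0, -0.271]
[-2.428, -1.935, -0.798, 0.0, 0.0, -0.271]
[ 0.42138203 -0.29290105  0.10379415]
```

Call:
{"api": "apply_moves", "payload": {"moves": [[0,0,-0.5,0,0,0,1],[0,0,-0.8,0,0,0,1],[0,0,-0.8,0,0,0,1],[-0.9,-0.6,-0.8,0,0,-0.27,1],[-0.9,-0.6,-0.8,0,0,-0.27,1],[-0.9,-0.6,-0.8,0,0,-0.27,1],[-0.9,-0.6,-0.8,0,0,-0.27,1],[-0.9,-0.6,-0.8,0,0,-0.27,1],[-0.9,-0.6,-0.8,0,0,-0.27,1]]}}

```text
time_s: 2.2
tool_pos: [0.3777, 0.4124, 0.3515]
tool_rot: [180.0, 0.1, 179.5]
force: [-0.0, -0.3, -0.6]
grip_width: 0.0871
grasp_force: 0.0
```

```bash
python3 mv.py .5 .2 .35 180 0 180 .5 .2 .33 180 0 180
```

```text
[-0.62, -1.057, 0.008, 0.0, 0.001, -0.005]
[-0.62, -1.057, 0.108, 0.0, 0.001, -0.005]
```

Call:
{"api": "apply_moves", "payload": {"moves": [[-0.9,-0.95,0,0,0,0,1],[-0.9,-0.95,0,0,0,0,1],[-0.9,-0.95,0,0,0,0,1],[-0.9,-0.95,0,0,0,0,1],[-0.9,-0.95,0,0,0,0,1],[-0.9,-0.95,0,0,0,0,1]]}}

```text
time_s: 2.8
tool_pos: [0.5578, 0.2206, 0.3498]
tool_rot: [-179.8, 0.1, 179.5]
force: [-0.3, -0.9, 1.5]
grip_width: 0.0871
grasp_force: 0.0
```

```bash
python3 mv.py .62 .05 .24 180 45 180; python3 -c "
from cell import env;print(env.get_obs()['qpos'].round(1))"
```

```text
[-0.317, -0.848, 0.552, -0.004, -0.523, -0.005]
[-34.7  10.7  12.7  74.9  -2.2  94.6  67.1]
```

Call:
{"api": "apply_moves", "payload": {"moves": [[-0.3,-0.85,0,0,0,0,1],[-0.3,-0.85,0,0,0,0,1],[-0.3,-0.85,0,0,0,0,1],[-0.3,-0.85,0,0,-0.1,0,1],[-0.3,-0.85,0.3,0,-0.2,0,1],[-0.3,-0.85,0.55,0,-0.3,0,1],[-0.3,-0.85,0.55,0,-0.4,0,1],[-0.3,-0.85,0.55,0,-0.52,0,1],[-0.3,-0.85,0.55,0,-0.52,0,1],[-0.3,-0.85,0.55,0,-0.52,0,1]]}}

```text
time_s: 3.8
tool_pos: [0.6182, 0.0615, 0.237]
tool_rot: [180.0, 44.3, -179.7]
force: [-0.5, -0.6, 0.6]
grip_width: 0.0866
grasp_force: 0.0
```

```bash
python3 mv.py .53 -.14 .35 180 0 90; python3 -c "
from cell import env;print(env.get_obs()['qpos'].round(1))"
```

```text
[-0.075, -1.005, -0.717, 0.404, 0.402, 0.994]
[ -4.3 -17.3  -8.5 126.8  14.3  27.6  66.8]
```

Call:
{"api": "apply_moves", "payload": {"moves": [[0,0,-0.3,0,0,0,1],[-0.07,-1,-0.7,0.4,0.4,1,1],[-0.07,-1,-0.7,0.4,0.4,1,1],[-0.07,-1,-0.7,0.4,0.4,1,1],[-0.07,-1,-0.7,0.4,0.4,1,1],[-0.07,-1,-0.7,0.4,0.4,1,1],[-0.07,-1,-0.7,0.4,0.4,1,1],[-0.07,-1,-0.7,0.4,0.4,1,1],[-0.07,-1,-0.7,0.4,0.4,1,1],[-0.07,-1,-0.7,0.4,0.4,1,1],[-0.07,-1,-0.7,0.4,0.4,1,1],[-0.07,-1,-0.7,0.4,0.4,1,1],[-0.07,-1,-0.7,0.4,0.4,1,1]]}}

```text
time_s: 5.1
tool_pos: [0.5334, -0.1415, 0.3478]
tool_rot: [179.8, -0.4, 89.1]
force: [-1.0, -0.8, 0.2]
grip_width: 0.0873
grasp_force: 0.0
```

```bash
python3 mv.py .45 -.29 .35 180 0 5; python3 -c "
from cell import env;print(env.get_obs()['qpos'].round(1))"
```

```text
[-0.749, -0.406, -0.018, -0.001, -0.006, 0.979]
[16.8  4.8 -4.7 81.5 -0.1 93.5 11.2]
```

Call:
{"api": "apply_moves", "payload": {"moves": [[-0.75,-0.4,0,0,0,0.98,1],[-0.75,-0.4,0,0,0,0.98,1],[-0.75,-0.4,0,0,0,0.98,1],[-0.75,-0.4,0,0,0,0.98,1],[-0.75,-0.4,0,0,0,0.98,1],[-0.75,-0.4,0,0,0,0.98,1],[-0.75,-0.4,0,0,0,0.98,1],[-0.75,-0.4,0,0,0,0.98,1],[-0.75,-0.4,0,0,0,0.98,1],[-0.75,-0.4,0,0,0,0.98,1],[-0.75,-0.4,0,0,0,0.98,1],[-0.75,-0.4,0,0,0,0.98,1]]}}

```text
time_s: 6.3
tool_pos: [0.4509, -0.2906, 0.3473]
tool_rot: [-179.7, -0.4, 5.3]
force: [0.1, -0.5, 0.0]
grip_width: 0.0873
grasp_force: 0.0
```

```bash
python3 - <<'E'
from h import *
K=cal("wrist"); im=viewer.read_camera("wrist"); cv2.imwrite("pics/w1.png",im[:,:,::-1]); print(env.get_obs()["tool_pos"],env.get_obs()["tool_rot"],K[3])
np.save("w1.npy",np.r_[K[0],K[1],K[2],K[3],K[4].ravel()])
for t,z in (("tote",.03),("dowel_a",.019),("block",.053),("scoop_grip",.105),("scoop",.02)):
    for d in masks_of("wrist",t)[:4]: print(t,round(d["conf"],2),d["pixels"].sum(),np.round(d["location"]),onz(K,d["location"],z).round(3))
E
```

```text
[ 0.45068397 -0.29093349  0.34734157] [-179.72786845   -0.42506611    5.24989916] [ 0.51763186 -0.28598704  0.54175126]
tote 0.83 23896 [320.  91.] [ 0.564 -0.28   0.03 ]
dowel_a 0.96 917 [279.  45.] [ 0.625 -0.211  0.019]
dowel_a 0.95 916 [278.  74.] [ 0.584 -0.213  0.019]
dowel_a 0.84 737 [167. 191.] [ 0.382 -0.037  0.019]
dowel_a 0.62 1115 [280.  17.] [ 0.663 -0.211  0.019]
block 0.55 7372 [320. 147.] [ 0.481 -0.287  0.053]
scoop_grip 0.92 7553 [322. 149.] [ 0.483 -0.291  0.105]
scoop_grip 0.51 23722 [318.  91.] [ 0.556 -0.278  0.105]
scoop 0.56 7565 [325. 152.] [ 0.471 -0.296  0.02 ]
```

View pics/w1.png

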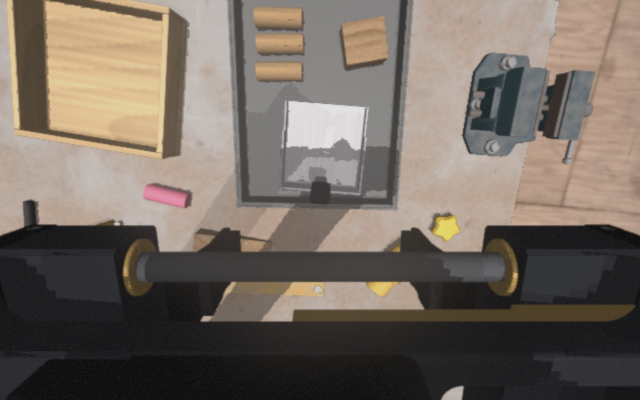

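The wrist view shows the scoop with its lip at (287,101)–(368,107) and handle at (320,190). The dowels are at (279,17), (279,45) and (278,74), the block at (365,41), and the tote's near corners at (238,206) and (397,207).

```bash
python3 - <<'E'
from h import *
a=np.load("w1.npy"); K=(a[0],a[1],a[2],a[3:6],a[6:].reshape(3,3))
for n,uv,z in (("lipL",(287,101),.007),("lipR",(368,107),.007),("handtop",(320,183),.138),("handbase?",(320,192),.1),("nearL out rim",(237,208),.05),("nearR",(397,209),.05)):
    print(n,onz(K,uv,z).round(4))
tp=(.5463,-.2763,.08)
P=lambda p:proj(K,T([p],*tp)).round().tolist()
print("tote near corners outer rim",P([-.161,.126,.05]),P([-.161,-.126,.05]),"left wall x=0",P([0,.126,.05]),P([0,-.126,.05]))
for c in ((.421,-.293),):
    for yaw in (0.0,.05,.1):
        s=(c[0],c[1],yaw); print(yaw,proj(K,T([[.125,.065,.002],[.125,-.065,.002],[0,0,.133],[-.012,.065,.04],[-.012,-.065,.04]],*s,z=.005)).round().tolist())
im=cv2.imread("pics/w1.png"); c=cv2.resize(im[70:230,210:420],None,fx=3.5,fy=3.5,interpolation=cv2.INTER_CUBIC); cv2.imwrite("pics/w1c.png",c)
E
```

```text
lipL [ 0.5457 -0.2279  0.007 ]
lipR [ 0.5486 -0.3588  0.007 ]
handtop [ 0.4418 -0.2915  0.138 ]
handbase? [ 0.4217 -0.2932  0.1   ]
nearL out rim [ 0.3721 -0.1639  0.05  ]
nearR [ 0.3946 -0.4195  0.05  ]
tote near corners outer rim [[237.0, 206.0]] [[394.0, 208.0]] left wall x=0 [[232.0, 101.0]] [[402.0, 103.0]]
0.0 [[287.0, 101.0], [367.0, 109.0], [320.0, 199.0], [279.0, 189.0], [360.0, 196.0]]
0.05 [[283.0, 103.0], [364.0, 106.0], [320.0, 199.0], [279.0, 191.0], [360.0, 194.0]]
0.1 [[279.0, 105.0], [360.0, 104.0], [320.0, 199.0], [279.0, 193.0], [361.0, 192.0]]
```

View pics/w1c.png

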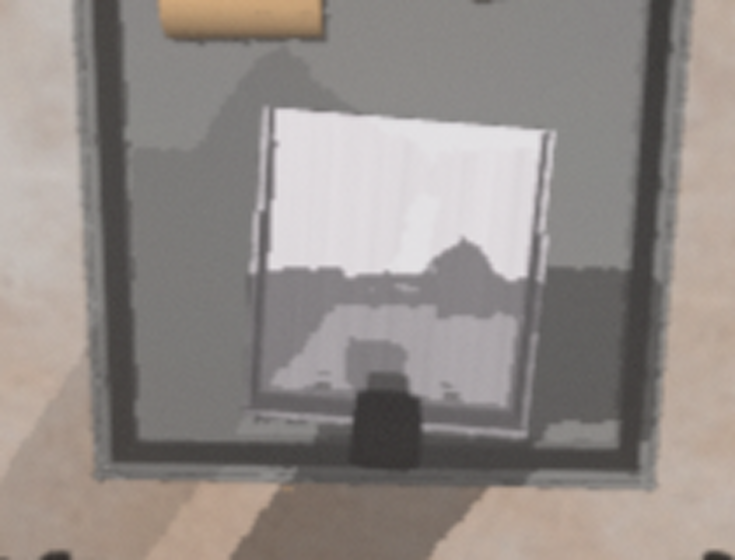

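```bash
python3 mv.py .422 -.2945 .2 180 0 1.2 .422 -.2945 .078 180 0 1.2
```

```text
[-0.147, 0.004, 0.736, -0.003, -0.005, 0.045]
[-0.151, 0.007, 1.346, -0.003, -0.005, 0.045]
```

Call:
{"api": "apply_moves", "payload": {"moves": [[-0.147,0.004,0.2,-0.003,-0.005,0.045,1],[-0.147,0.004,0.4,-0.003,-0.005,0.045,1],[-0.147,0.004,0.6,-0.003,-0.005,0.045,1],[-0.147,0.004,0.74,-0.003,-0.005,0.045,1],[-0.147,0.004,0.74,-0.003,-0.005,0.045,1],[-0.147,0.004,0.74,-0.003,-0.005,0.045,1]]}}

```text
time_s: 7.2
tool_pos: [0.422, -0.2947, 0.1999]
tool_rot: [-180.0, 0.0, 1.2]
force: [-0.5, 0.6, -0.1]
grip_width: 0.0872
grasp_force: 0.0
```

```bash
python3 mv.py .422 -.2945 .078 180 0 1.2;  python3 - <<'E'
from h import *
K=cal("wrist"); im=viewer.read_camera("wrist"); cv2.imwrite("pics/w2.png",im[:,:,::-1])
print(proj(K,T([[.125,.065,.002],[.125,-.065,.002],[0,0,.133],[-.012,.065,.045],[-.012,-.065,.045]],.422,-.2945,.02,z=.005)).round().tolist())
E
```

```text
[0.0, -0.001, 0.61, -0.0, 0.0, -0.001]
[[262.0, 68.0], [376.0, 68.0], [319.0, 204.0], [261.0, 194.0], [378.0, 195.0]]
```

View pics/w2.png

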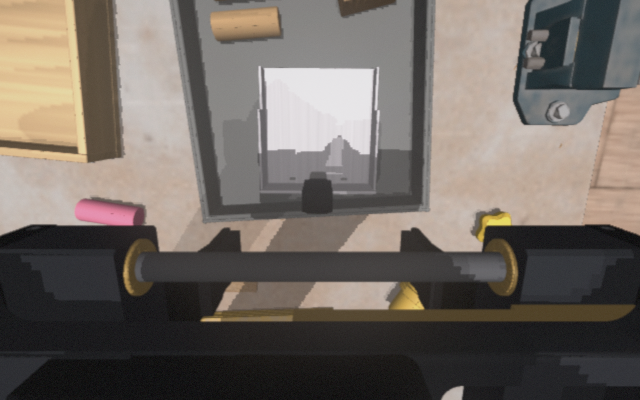

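The wrist view matches the predicted scoop pose: the lip is at row 68, columns 262–378, and the handle is centred at (318,195). I'll descend and grip.

Call:
{"api": "apply_moves", "payload": {"moves": [[0,0,0.2,0,0,0,1],[0,0,0.4,0,0,0,1],[0,0,0.55,0,0,0,1],[0,0,0.61,0,0,0,1],[0,0,0.61,0,0,0,1],[0,0,0.61,0,0,0,0],[0,0,0.61,0,0,0,0],[0,0,0.61,0,0,0,0],[0,0,0.61,0,0,0,0],[0,0,0.61,0,0,0,0],[0,0,0.61,0,0,0,0],[0,0,0.61,0,0,0,0]], "grip_force": 60}}

```text
time_s: 8.45
tool_pos: [0.4217, -0.2945, 0.0772]
tool_rot: [-180.0, 0.0, 1.1]
force: [1.1, -0.7, 0.3]
grip_width: 0.0391
grasp_force: 0.0
```

```bash
cat > tt.py <<'E'
# tote-frame scoop pose (handle x,y, yaw deg rel tote) -> tool pose world
import sys; from h import *; from mv import rel
tote=(.545,-.277,.083)
def pose(x,y,dyaw=0,z=.078,pitch=0):
    p=T([[x,y,0]],*tote)[0]; return [p[0],p[1],z,180,pitch,np.degrees(tote[2])+dyaw]
E
python3 - <<'E'
from tt import *
o=env.get_obs(); print(o["tool_pos"],o["tool_rot"],o["force"],o["grip_width"],o["wrist_torque"])
Z=o["tool_pos"][2]
d=o["tool_pos"]-[tote[0],tote[1],0]; print("tote frame now",R.from_euler("z",-tote[2]).apply(d))
for v in (pose(-.125,.02,0,Z+.003),pose(-.1,.048,0,Z),pose(-.06,.048,0,Z),pose(.025,.048,0,Z)): print(v,rel(o,v).round(3).tolist())
E
```

```text
[ 0.4217477  -0.29448875  0.07724003] [-1.79991798e+02  1.94691474e-02  1.14549251e+00] [ 1.09353765 -0.6571556   0.32633868] 0.039098623553852296 [-0.04400706  0.14427124  0.01020728]
tote frame now [-0.1242779  -0.00721034  0.07724003]
[np.float64(0.4187722206782659), np.float64(-0.26743194233380746), np.float64(0.0802400270320137), 180, 0, np.float64(4.755549699585833)] [-0.012, -0.136, -0.015, -0.0, 0.0, -0.042]
[np.float64(0.44136482502304086), np.float64(-0.23745571460381354), np.float64(0.0772400270320137), 180, 0, np.float64(4.755549699585833)] [0.104, -0.283, 0.0, -0.0, 0.0, -0.042]
[np.float64(0.48122712410208135), np.float64(-0.23413952520434866), np.float64(0.0772400270320137), 180, 0, np.float64(4.755549699585833)] [0.303, -0.296, -0.0, -0.0, 0.0, -0.042]
[np.float64(0.5659345096450425), np.float64(-0.22709262273048583), np.float64(0.0772400270320137), 180, 0, np.float64(4.755549699585833)] [0.728, -0.323, -0.0, -0.0, 0.0, -0.042]
```

Fingers still closing. I'll let them finish.

Call:
{"api": "apply_moves", "payload": {"moves": [[0,0,0,0,0,0,0],[0,0,0,0,0,0,0],[0,0,0,0,0,0,0],[0,0,0,0,0,0,0],[0,0,0,0,0,0,0]], "grip_force": 60}}

```text
time_s: 8.95
tool_pos: [0.4216, -0.2942, 0.0771]
tool_rot: [-180.0, 0.0, 1.2]
force: [-1.1, 1.8, -0.7]
grip_width: 0.0253
grasp_force: 60.0
```

Call:
{"api": "apply_moves", "payload": {"moves": [[0,-0.03,-0.02,0,0,-0.01,0],[0,-0.1,-0.02,0,0,-0.03,0],[-0.01,-0.2,-0.02,0,0,-0.042,0],[-0.015,-0.275,-0.02,0,0,-0.042,0],[-0.015,-0.275,0.005,0,0,-0.042,0],[0.03,-0.278,0.005,0,0,-0.042,0],[0.08,-0.281,0.005,0,0,-0.042,0],[0.13,-0.284,0.005,0,0,-0.042,0],[0.17,-0.287,0.005,0,0,-0.042,0],[0.2,-0.289,0.005,0,0,-0.042,0],[0.2,-0.289,0.005,0,0,-0.042,0]]}}

```text
time_s: 10.05
tool_pos: [0.462, -0.2364, 0.0771]
tool_rot: [179.9, -0.1, 4.8]
force: [-0.5, 0.5, 6.4]
grip_width: 0.0256
grasp_force: 60.0
```

```bash
python3 - <<'E'
from tt import *
o=env.get_obs(); d=o["tool_pos"]-[tote[0],tote[1],0]; print("tote frame now",R.from_euler("z",-tote[2]).apply(d))
K=cal("wrist"); im=viewer.read_camera("wrist"); cv2.imwrite("pics/w3.png",im[:,:,::-1])
for d in masks_of("wrist","dowel_a")[:5]: print(round(d["conf"],2),d["location"],(R.from_euler("z",-tote[2]).apply(onz(K,d["location"],.019)-[tote[0],tote[1],0])).round(3))
for x in (.028,.03): print(rel(o,pose(x,.048,0,.0765)).round(3).tolist())
E
```

```text
tote frame now [-0.07936194  0.04731009  0.07710435]
0.97 [105.2, 289.8] [-0.156  0.235  0.019]
0.85 [300.1, 22.1] [0.057 0.061 0.019]
[0.537, -0.003, 0.004, 0.001, -0.001, 0.0]
[0.547, -0.003, 0.004, 0.001, -0.001, 0.0]
```

View pics/w3.png

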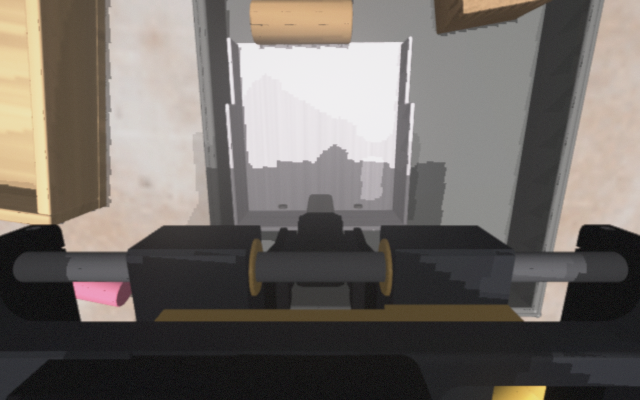

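The wrist view shows the dowel at (300,22) just beyond the lip (row 42), well within the scoop's side walls (columns 243–398). I'll push on.

Call:
{"api": "apply_moves", "payload": {"moves": [[0.05,0,0.004,0,0,0,0],[0.1,0,0.004,0,0,0,0],[0.15,0,0.004,0,0,0,0],[0.2,-0.001,0.004,0,0,0,0],[0.25,-0.002,0.004,0,0,0,0],[0.3,-0.002,0.004,0,0,0,0],[0.35,-0.003,0.004,0,0,0,0],[0.4,-0.003,0.004,0,0,0,0],[0.44,-0.003,0.004,0,0,0,0],[0.47,-0.003,0.004,0,0,0,0],[0.49,-0.003,0.004,0,0,0,0],[0.5,-0.003,0.004,0,0,0,0]]}}

```text
time_s: 11.35
tool_pos: [0.5599, -0.2284, 0.0771]
tool_rot: [179.9, 0.1, 4.7]
force: [-7.5, -1.4, 11.5]
grip_width: 0.0254
grasp_force: 60.0
```

```bash
python3 - <<'E'
from tt import *
o=env.get_obs(); d=o["tool_pos"]-[tote[0],tote[1],0]; print("tote frame now",R.from_euler("z",-tote[2]).apply(d),o["wrist_torque"])
K=cal("wrist"); im=viewer.read_camera("wrist"); a=im
s=viewer.read_camera("side"); c=cv2.resize(s[110:220,230:400],(640,414),interpolation=cv2.INTER_CUBIC)
cv2.imwrite("pics/w4.png",np.vstack([im[:180],c])[:,:,::-1])
E
```

```text
tote frame now [0.01891847 0.04722566 0.07706107] [0.35222069 1.73802122 0.21149624]
```

View pics/w4.png

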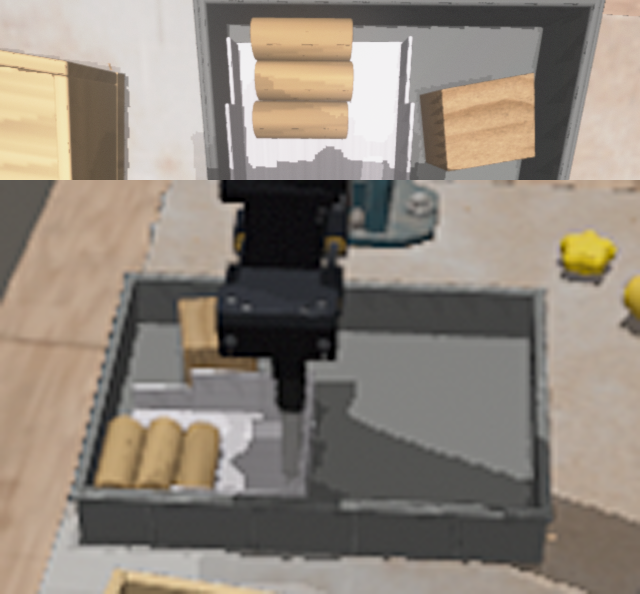

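All three dowels lie in line at the mouth: two are on the sheet and the last is against the far wall. About 10 mm is left between the lip (row 42) and the wall foot (row 27).

Call:
{"api": "apply_moves", "payload": {"moves": [[0.015,0,0.002,0,0,0,0],[0.03,0,0.002,0,0,0,0],[0.045,0,0.002,0,0,0,0],[0.055,0,0.002,0,0,0,0],[0.06,0,0.002,0,0,0,0],[0.06,0,0.002,0,0,0,0]]}}

```text
time_s: 12.05
tool_pos: [0.5715, -0.2276, 0.0771]
tool_rot: [179.9, 0.1, 4.7]
force: [-8.3, -1.0, 13.6]
grip_width: 0.0255
grasp_force: 60.0
```

```bash
python3 - <<'E'
from tt import *
o=env.get_obs(); d=o["tool_pos"]-[tote[0],tote[1],0]; print("tote frame now",R.from_euler("z",-tote[2]).apply(d),o["wrist_torque"])
im=viewer.read_camera("wrist"); cv2.imwrite("pics/w5.png",im[:240,:,::-1])
E
```

```text
tote frame now [0.03051098 0.04701046 0.07709538] [0.31806247 1.85214621 0.08232398]
```

View pics/w5.png

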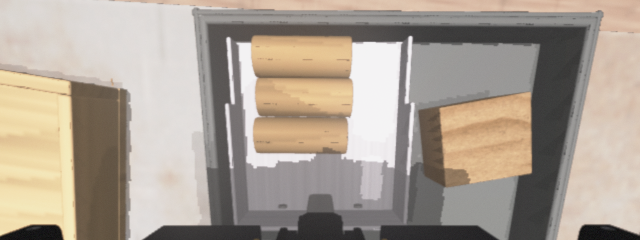

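All three are within the scoop (rows 57, 97 and 135), with the lip at the wall. Next I'll tilt the mouth up while backing off, then lift.

Call:
{"api": "apply_moves", "payload": {"moves": [[-0.02,0,-0.008,0,0.03,0,0],[-0.038,0,-0.01,0,0.06,0,0],[-0.053,0,-0.012,0,0.09,0,0],[-0.065,0,-0.014,0,0.12,0,0],[-0.078,0,-0.016,0,0.15,0,0],[-0.09,0,-0.02,0,0.18,0,0],[-0.1,0,-0.03,0,0.18,0,0],[-0.12,0,-0.06,0,0.18,0,0],[-0.14,0,-0.1,0,0.18,0,0],[-0.15,0,-0.16,0,0.18,0,0],[-0.15,0,-0.24,0,0.18,0,0],[-0.15,0,-0.34,0,0.18,0,0],[-0.15,0,-0.46,0,0.18,0,0],[-0.15,0,-0.58,0,0.18,0,0],[-0.15,0,-0.68,0,0.18,0,0],[-0.15,0,-0.75,0,0.18,0,0],[-0.15,0,-0.75,0,0.18,0,0]]}}

```text
time_s: 13.8
tool_pos: [0.5441, -0.2291, 0.2284]
tool_rot: [179.8, -15.7, 4.8]
force: [1.3, -0.5, -3.6]
grip_width: 0.0255
grasp_force: 60.0
```

```bash
python3 - <<'E'
from tt import *
o=env.get_obs(); print(o["wrist_torque"],o["qpos"].round(1))
im=viewer.read_camera("wrist"); cv2.imwrite("pics/w6.png",im[:300,:,::-1])
E
```

```text
[-0.09340558  0.79060284 -0.02075698] [ 24.6  -0.9   0.8 102.5  -8.5  64.9 -57. ]
```

View pics/w6.png

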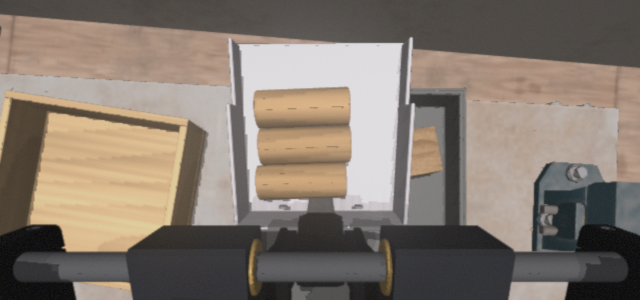

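The dowels sit snug against the handle (rows 107, 145 and 182), in a scoop that is clear of the tote. Now I'll swing to the box.

```bash
python3 mv.py .56 -.12 .25 180 -15.7 45  .57 -.1 .26 180 -15.7 85
```

```text
[0.157, -0.535, -0.08, 0.127, 0.002, -0.451]
[0.227, -0.63, -0.113, 0.252, 0.002, -0.899]
```

Call:
{"api": "apply_moves", "payload": {"moves": [[0.02,-0.06,-0.03,0.012,0,-0.045,0],[0.05,-0.16,-0.06,0.037,0,-0.13,0],[0.08,-0.28,-0.07,0.063,0,-0.225,0],[0.12,-0.4,-0.08,0.09,0,-0.32,0],[0.15,-0.5,-0.08,0.115,0,-0.41,0],[0.17,-0.56,-0.09,0.14,0,-0.5,0],[0.19,-0.59,-0.1,0.165,0,-0.59,0],[0.2,-0.61,-0.11,0.19,0,-0.68,0],[0.21,-0.62,-0.11,0.215,0,-0.77,0],[0.22,-0.63,-0.11,0.238,0,-0.85,0],[0.227,-0.63,-0.113,0.252,0,-0.9,0],[0.227,-0.63,-0.113,0.252,0,-0.9,0],[0.227,-0.63,-0.113,0.252,0,-0.9,0]]}}

```text
time_s: 15.15
tool_pos: [0.5692, -0.1, 0.2576]
tool_rot: [-179.7, -15.6, 84.9]
force: [-0.6, 0.0, -3.7]
grip_width: 0.0257
grasp_force: 60.0
```

```bash
python3 mv.py .6 -.03 .26 180 -15.7 125 .7 .04 .25 180 -12 165;  python3 -c "
from cell import env;print(env.get_obs()['qpos'].round(1))"
```

```text
[0.352, 0.122, 0.086, 0.123, -0.0, -0.449]
[0.717, 0.59, 0.237, 0.22, -0.037, -0.905]
[ 21.3  11.1  -4.1  86.1 -14.4  86.5  13.5]
```

Call:
{"api": "apply_moves", "payload": {"moves": [[0.04,0.01,0.01,0.012,0,-0.045,0],[0.1,0.03,0.03,0.037,0,-0.13,0],[0.18,0.06,0.05,0.063,0,-0.225,0],[0.26,0.09,0.07,0.09,0,-0.32,0],[0.33,0.12,0.085,0.115,0,-0.41,0],[0.42,0.2,0.11,0.145,-0.01,-0.52,0],[0.5,0.29,0.14,0.165,-0.015,-0.62,0],[0.57,0.38,0.17,0.185,-0.02,-0.71,0],[0.63,0.46,0.2,0.2,-0.025,-0.79,0],[0.68,0.53,0.22,0.21,-0.03,-0.86,0],[0.717,0.59,0.237,0.22,-0.037,-0.905,0],[0.717,0.59,0.237,0.22,-0.037,-0.905,0],[0.717,0.59,0.237,0.22,-0.037,-0.905,0]]}}

```text
time_s: 16.45
tool_pos: [0.6996, 0.0403, 0.251]
tool_rot: [-180.0, -12.0, 165.0]
force: [0.4, -0.4, -2.4]
grip_width: 0.0252
grasp_force: 60.0
```

```bash
python3 - <<'E'
from mv import *
o=env.get_obs(); print(o["qpos"].round(1),o["force"])
psi=np.radians(168); L=np.array([.605,.052,.085])
for th in (-8,-3,2,8,14,20,26,32,38):
    t=np.radians(th); f=.125*np.cos(t)-.072*np.sin(t); h=.125*np.sin(t)+.072*np.cos(t)
    v=[L[0]-f*np.cos(psi),L[1]-f*np.sin(psi),L[2]+h,180,th,168]
    print(th,np.round(v[:3],3),rel(o,v).round(3).tolist())
E
```

```text
[  5.7  35.8 -17.3  53.6   5.2 102.8  66.3] [ 0.38564589 -0.3515577  -2.44707487]
-8 [0.736 0.024 0.139] [-0.308, -0.031, 0.508, 0.006, -0.046, -0.035]
-3 [0.731 0.025 0.15 ] [-0.271, -0.032, 0.457, 0.004, -0.105, -0.035]
2 [0.725 0.027 0.161] [-0.229, -0.034, 0.41, 0.003, -0.163, -0.035]
8 [0.716 0.028 0.174] [-0.174, -0.036, 0.358, 0.001, -0.232, -0.035]
14 [0.707 0.03  0.185] [-0.114, -0.039, 0.313, -0.001, -0.302, -0.035]
20 [0.696 0.033 0.195] [-0.049, -0.041, 0.274, -0.003, -0.372, -0.035]
26 [0.684 0.035 0.205] [0.019, -0.045, 0.242, -0.005, -0.442, -0.035]
32 [0.671 0.038 0.212] [0.09, -0.048, 0.217, -0.007, -0.512, -0.035]
38 [0.658 0.041 0.219] [0.164, -0.052, 0.2, -0.008, -0.581, -0.035]
```

Call:
{"api": "apply_moves", "payload": {"moves": [[-0.08,-0.01,0.1,0,-0.02,-0.01,0],[-0.16,-0.02,0.24,0,-0.04,-0.02,0],[-0.23,-0.03,0.37,0,-0.07,-0.035,0],[-0.271,-0.032,0.457,0.004,-0.105,-0.035,0],[-0.271,-0.032,0.457,0.004,-0.105,-0.035,0],[-0.229,-0.034,0.41,0.003,-0.163,-0.035,0],[-0.2,-0.035,0.38,0.002,-0.2,-0.035,0],[-0.174,-0.036,0.358,0.001,-0.232,-0.035,0],[-0.144,-0.038,0.335,0,-0.267,-0.035,0],[-0.114,-0.039,0.313,-0.001,-0.302,-0.035,0],[-0.082,-0.04,0.293,-0.002,-0.337,-0.035,0],[-0.049,-0.041,0.274,-0.003,-0.372,-0.035,0],[-0.015,-0.043,0.258,-0.004,-0.407,-0.035,0],[0.019,-0.045,0.242,-0.005,-0.442,-0.035,0],[0.09,-0.048,0.217,-0.007,-0.512,-0.035,0],[0.164,-0.052,0.2,-0.008,-0.581,-0.035,0],[0.164,-0.052,0.2,-0.008,-0.581,-0.035,0],[0.164,-0.052,0.2,-0.008,-0.581,-0.035,0],[0.164,-0.052,0.2,-0.008,-0.581,-0.035,0]]}}

```text
time_s: 18.35
tool_pos: [0.6598, 0.0401, 0.2221]
tool_rot: [179.9, 38.2, 167.9]
force: [0.8, -0.2, -2.4]
grip_width: 0.0256
grasp_force: 60.0
```

```bash
python3 - <<'E'
from mv import *
o=env.get_obs(); print(o["qpos"].round(1),o["force"],o["tool_rot"])
a=viewer.read_camera("wrist"); b=viewer.read_camera("scene")[100:260,200:460]
cv2.imwrite("pics/d1.png",np.vstack([a[:200],cv2.resize(b,(640,394))])[:,:,::-1])
E
```

```text
[  6.6  -6.4 -20.9 116.2  23.4  37.2  48.4] [ 0.75829265 -0.20338534 -2.39958737] [179.86839168  38.1532168  167.8913083 ]
```

View pics/d1.png

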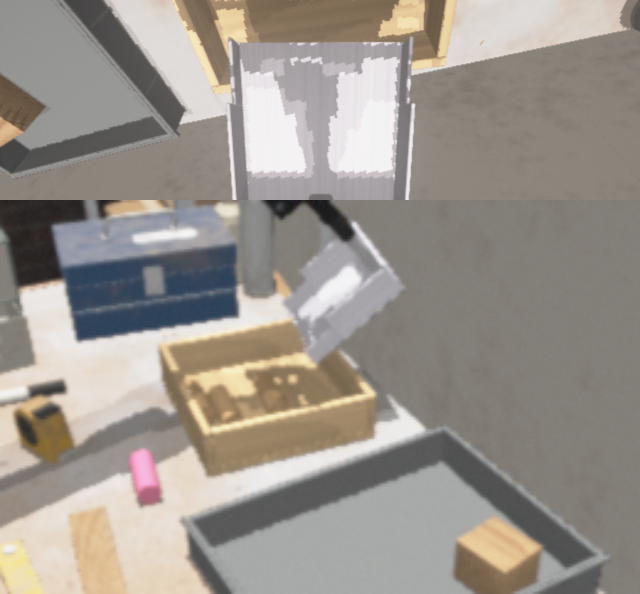

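The scoop is empty and dowels show in the box; nothing lies outside it. I'll check the count with the detector, then head back.

```bash
python3 - <<'E'
from h import *
b=(.551,.052,-.074)
for c in ("scene","side"):
    viewer.read_camera(c); K=cal(c)
    for d in boxes_of(c,"dowel_a")[:8]: print(c,round(d["conf"],2),np.round(d["location"]),(R.from_euler("z",-b[2]).apply(onz(K,d["location"],.023)-[b[0],b[1],0])).round(3))
E
python3 mv.py .67 .03 .27 180 0 165 .63 -.05 .27 180 0 120
```

```text
scene 0.6 [289. 182.] [-0.054  0.002  0.023]
scene 0.58 [259. 210.] [-0.172 -0.107  0.023]
scene 0.57 [283. 176.] [-0.062  0.037  0.023]
scene 0.23 [350. 247.] [ 0.    -0.333  0.023]
side 0.89 [289. 262.] [ 0.007 -0.006  0.023]
side 0.85 [374. 245.] [-0.176 -0.098  0.023]
side 0.73 [324. 277.] [-0.081  0.018  0.023]
side 0.66 [314. 264.] [-0.051 -0.012  0.023]
[-0.208, -0.04, -0.16, 0.012, 0.442, 0.034]
[-0.119, -0.472, -0.23, 0.185, 0.415, 0.538]
```

Call:
{"api": "apply_moves", "payload": {"moves": [[-0.1,-0.02,-0.16,0.006,0.1,0.017,0],[-0.2,-0.04,-0.16,0.012,0.2,0.034,0],[-0.208,-0.04,-0.16,0.012,0.3,0.034,0],[-0.208,-0.04,-0.16,0.012,0.442,0.034,0],[-0.208,-0.04,-0.16,0.012,0.442,0.034,0],[-0.12,-0.47,-0.23,0.185,0.415,0.538,0],[-0.12,-0.47,-0.23,0.185,0.415,0.538,0],[-0.12,-0.47,-0.23,0.185,0.415,0.538,0],[-0.12,-0.47,-0.23,0.185,0.415,0.538,0],[-0.12,-0.47,-0.23,0.185,0.415,0.538,0],[-0.12,-0.47,-0.23,0.185,0.415,0.538,0],[-0.12,-0.47,-0.23,0.185,0.415,0.538,0],[-0.12,-0.47,-0.23,0.185,0.415,0.538,0]]}}

```text
time_s: 19.95
tool_pos: [0.6302, -0.0496, 0.2699]
tool_rot: [180.0, 0.0, 120.1]
force: [-0.3, 0.4, -2.7]
grip_width: 0.0254
grasp_force: 60.0
```

```bash
python3 mv.py .52 -.18 .25 180 0 45
```

```text
[-0.288, -0.804, 0.099, 0.001, 0.0, 0.874]
```

Call:
{"api": "apply_moves", "payload": {"moves": [[-0.29,-0.8,0.1,0,0,0.874,0],[-0.29,-0.8,0.1,0,0,0.874,0],[-0.29,-0.8,0.1,0,0,0.874,0],[-0.29,-0.8,0.1,0,0,0.874,0],[-0.29,-0.8,0.1,0,0,0.874,0],[-0.29,-0.8,0.1,0,0,0.874,0],[-0.29,-0.8,0.1,0,0,0.874,0],[-0.29,-0.8,0.1,0,0,0.874,0],[-0.29,-0.8,0.1,0,0,0.874,0],[-0.29,-0.8,0.1,0,0,0.874,0],[-0.29,-0.8,0.1,0,0,0.874,0]]}}

```text
time_s: 21.05
tool_pos: [0.5204, -0.1797, 0.2501]
tool_rot: [180.0, -0.0, 45.1]
force: [-0.9, 0.2, -2.5]
grip_width: 0.0259
grasp_force: 60.0
```

```bash
python3 - <<'E'
from tt import *
o=env.get_obs()
for z in (.15,.09): v=pose(-.11,.02,0,z); print(np.round(v,3),rel(o,v).round(3).tolist())
E
```

```text
[ 4.340e-01 -2.660e-01  1.500e-01  1.800e+02  0.000e+00  4.756e+00] [-0.612, -0.002, 0.5, 0.0, -0.0, 0.47]
[ 4.340e-01 -2.660e-01  9.000e-02  1.800e+02  0.000e+00  4.756e+00] [-0.612, -0.003, 0.8, 0.0, -0.0, 0.47]
```

Call:
{"api": "apply_moves", "payload": {"moves": [[-0.612,0,0.1,0,0,0.47,0],[-0.612,0,0.2,0,0,0.47,0],[-0.612,0,0.3,0,0,0.47,0],[-0.612,0,0.3,0,0,0.47,0],[-0.612,0,0.3,0,0,0.47,0],[-0.612,0,0.45,0,0,0.47,0],[-0.612,0,0.6,0,0,0.47,0],[-0.612,0,0.73,0,0,0.47,0],[-0.612,0,0.8,0,0,0.47,0],[-0.612,0,0.83,0,0,0.47,0],[-0.612,0,0.83,0,0,0.47,0]]}}

```text
time_s: 22.15
tool_pos: [0.4338, -0.2662, 0.0839]
tool_rot: [180.0, -0.0, 4.6]
force: [0.6, -1.2, -2.5]
grip_width: 0.0255
grasp_force: 60.0
```

```bash
python3 - <<'E'
from tt import *
o=env.get_obs(); print(o["tool_pos"],o["tool_rot"],rel(o,pose(-.11,.02,0,.0772)).round(3).tolist())
K=cal("wrist"); im=viewer.read_camera("wrist")
E
```

```text
[ 0.43381888 -0.26617331  0.08391671] [ 1.79999428e+02 -2.84172443e-02  4.58778338e+00] [-0.001, 0.0, 0.034, 0.0, -0.0, -0.002]
```

Call:
{"api": "apply_moves", "payload": {"moves": [[0,0,0.015,0,0,0,0],[0,0,0.025,0,0,0,0],[0,0,0.034,0,0,0,0],[0,0,0.036,0,0,0,0],[0,0,0.036,0,0,0,0]]}}

```text
time_s: 22.7
tool_pos: [0.4341, -0.2665, 0.0774]
tool_rot: [180.0, -0.1, 4.5]
force: [-0.8, -0.2, 1.5]
grip_width: 0.0256
grasp_force: 60.0
```

Call:
{"api": "apply_moves", "payload": {"moves": [[0,0,0,0,0,0,1],[0,0,0,0,0,0,1],[0,0,0,0,0,0,1],[0,0,0,0,0,0,1],[0,0,0,0,0,0,1],[0,0,0,0,0,0,1],[0,0,0,0,0,0,1],[0,0,0,0,0,0,1],[0,0,-0.05,0,0,0,1],[0,0,-0.15,0,0,0,1],[0,0,-0.3,0,0,0,1],[0,0,-0.5,0,0,0,1],[0,0,-0.7,0,0,0,1],[0,0,-0.9,0,0,0,1],[0,0,-0.9,0,0,0,1],[0,0,-0.9,0,0,0,1],[0,0,-0.9,0,0,0,1]]}}

```text
time_s: 24.4
tool_pos: [0.433, -0.2658, 0.2559]
tool_rot: [-180.0, 0.0, 4.5]
force: [0.2, 0.5, -0.1]
grip_width: 0.0872
grasp_force: 0.0
```

```bash
python3 - <<'E'
from tt import *
K=cal("wrist"); im=viewer.read_camera("wrist"); o=env.get_obs()
s=(.434,-.2663,np.radians(4.7))
P=np.array([[.125,.065,.002],[.125,-.065,.002],[-.012,.065,.045],[-.012,-.065,.045]])
print("pred",proj(K,T(P,*s,z=.005)).round().tolist())
for d in masks_of("wrist","scoop")[:2]:
    ys,xs=np.nonzero(d["pixels"]); h=cv2.approxPolyDP(cv2.convexHull(np.c_[xs,ys].astype(np.int32)),6,True); print(d["conf"],len(xs),h.reshape(-1,2).tolist())
b=(.551,.052,-.074); f=lambda p:R.from_euler("z",-b[2]).apply(p-[b[0],b[1],0]).round(3)
for c in ("scene","side","wrist"):
    if c!="wrist": viewer.read_camera(c)
    Kc=cal(c)
    for d in boxes_of(c,"dowel_a")[:6]: print(c,round(d["conf"],2),f(onz(Kc,d["location"],.023)))
    for d in boxes_of(c,"block")[:1]: print(c,"block",round(d["conf"],2),onz(Kc,d["location"],.03).round(3))
E
```

```text
pred [[270.0, 74.0], [369.0, 74.0], [269.0, 184.0], [371.0, 184.0]]
0.79 11689 [[370, 182], [321, 196], [271, 181], [271, 73], [373, 75]]
scene 0.67 [-0.068  0.016  0.023]
scene 0.59 [ 0.018 -0.005  0.023]
scene 0.45 [-0.175 -0.118  0.023]
scene block 0.72 [ 0.63  -0.338  0.03 ]
side 0.72 [-0.074  0.014  0.023]
side 0.66 [-0.179 -0.096  0.023]
side 0.6 [ 0.007 -0.005  0.023]
side block 0.6 [ 0.636 -0.336  0.03 ]
wrist 0.96 [-0.05  -0.012  0.023]
wrist 0.88 [ 0.01  -0.006  0.023]
wrist 0.77 [-0.077  0.009  0.023]
wrist 0.66 [-0.165 -0.104  0.023]
wrist block 0.56 [ 0.626 -0.341  0.03 ]
```

The wrist camera finds three dowels in the box, the scoop lies flat where predicted, and the block is still in place.

```bash
python3 -c "
from cell import env; print(env.sign_off())"
```

```text
the job is handed in; nothing more can be done
None
```

I handed the job in at about 24.5 s: all three dowels are in the plywood box, the empty scoop stands flat and released in the tote, and the block is still in the tote; sign-off returned no verdict, so this rests on my last camera check.

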